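# Fold the dust flap and close the music box

## Robot

A 7-joint arm with a two-finger parallel gripper is mounted at the origin on the work surface. World frame = base frame: x ahead of the robot, y to its left, z up, the work surface at z = 0. Lengths are in m, angles in degrees, forces in N, time in s.
With the tool pointing down it reaches from about 0.4 to 0.9 m from the base axis. Payload 5.6 kg.
Tool frame: the origin (TCP) lies midway between the tips of the shut fingers; the grasp point (between the pads) lies robot.grip_depth behind it (robot.grip_depth is the distance from the TCP to the grasp point, in m); z points along the fingers, y is the direction in which the jaws open and shut (so a half turn about z gives the same grasp; the last joint's range is limited). The gripper opens to 92 mm and grips with 3 to 60 N. Pads are 20 mm wide; open, the fingers measure 128 mm over their backs; the gripper's body (75 mm by 189 mm) begins 69 mm behind the grasp point.
Start: joints at [-68.526, 26.786, -0.665, 91.828, 0.344, 61.387, -3.226], TCP at [0.264, 0.594, 0.215] pointing down, gripper open.
Joint ranges: [-144.91, 144.91], [-17.63, 115.5], [-89.93, 88.59], [15.96, 139.68], [-74.01, 254.01], [8.47, 105.57], [-167.45, 167.45]. Speed limits (degrees/s): [147.25, 147.25, 180, 180, 180, 180, 180].

## Interface

Orientations are given as [roll, pitch, yaw] about the fixed x, y, z axes, in that order (R = Rz(yaw) Ry(pitch) Rx(roll)).
In Python, from workcell import robot gives the robot as it stands.
- The arm moves only by the shell command python3 -m jog 'ROWS' [OPENING] [FORCE]. ROWS is text: rows parted by semicolons, each of 4 numbers parted by spaces: the shift along the tool's x, y, z in units of 50 mm (1.0 is 50 mm), then the turn about the tool's z in units of 8 degrees (1.0 is 8 degrees). A call has 1 to 10 rows; each row shifts and turns the commanded pose from where the row before left it, along the tool's axes as they then stand; what a row does not reach is not made up. A row lasts 1/8 s, in which the tool goes at most 62.5 mm and 10.7 degrees, less where a joint would pass 70% of its speed; a pose out of reach is approached as far as the arm can. A call is refused whole if a number of a shift passes 1 or a number of a turn 1, either way. A call with a gripper value outside its range is refused whole. OPENING is the closure, from 0 (fully open) to 1 (shut), set as the call begins (- or left out, the last holds). The fingers move at their own pace and stop on an object; FORCE is the grip in N (left out, the last holds). Time passes only in rows, so rows that do not move let the fingers close. It gives the time, the measured TCP pose, the force and the opening at its end, in the units of the state.
- robot.state(): the state, without advancing time (a new reading comes with each control period).
- robot.get_image(name): name is "scene" or "top"; returns a dict with "pixels" (420x560x3 uint8, red, green, blue), "fx", "fy", "cx", "cy" (pixels), "k1" (the pictures are not rectified: a ray, as slopes to the right and down, at radius r is drawn at 1 + k1 r^2 times it, then the intrinsics apply), "R" (3x3) and "t" (3): a world point X has camera coordinates R X + t. Camera axes: x right, y down, z forward; pixel columns grow to the right and rows downward; lengths in m; the calibration is good to about 2 mm. A picture is of the moment at which its call begins. There is no depth.
- robot.finish_job(): hands the job in, once; it reports no verdict.
Trained networks look in a picture, given as the dict that the camera call returned (one of the last four; its "shot" number tells which), for a name from the list of things; names that differ only in an ending like _2 or _b are one class to them, and where a whole thing is asked for, a point or a joint stands for the part that bears it (a point fixed in the world has none). Each returns a list of dicts, best first, with "conf" (0 to 1); they miss things now and then, are a little off and sometimes report something else, mostly with a low value. They report only what shows in the picture. A call takes as long as a camera call.
- robot.recognise(picture, query): "point" ([x, y, z] in m, in the coordinates of the camera as it stood for that picture, good to about 4 mm: the middle of the surface that is visible of it).
- robot.trace(picture, query): "mask" (420x560 bool, what is visible of it).
The state is a dict: "t": time; "q": joint angles; "joint_vel": joint speeds; "tau": joint torques, N m; "position": TCP position; "ee_rot": TCP orientation; "force": force on the tool from outside, world axes, zero at the start; "ft_torque": the same for the moment, N m; "finger_gap": finger opening in m.
Only numpy, scipy, OpenCV 4.12 (cv2) and the standard library are available. Lean on these libraries where they do the work, as an engineer would, in place of code of your own. Each camera call takes 0.05 s, during which the arm holds its last target.

## Task

Close up the music box: with the fingertips, first push the upright dust flap fully down over the mechanism, then swing the propped-open lid over it until it is fully shut, without slamming it. Push only on the outside faces of the flap and lid: pinch nothing, do not touch their coloured linings, and leave everything else on the table where it stands.

Things in the scene. Friction and masses are not known exactly. Their poses are not given: they have to be found in the camera images.
- music_box: Walnut music box with pale inlay, fixed to the table: 240 mm along its x, 170 mm along its y, rim 100 mm above the table, walls 10 mm. Origin: centre of its underside, z up. A partition across its width at x = +30 mm splits it; the mechanism bay lies on the -x side, with a walnut ledge 28 mm wide, 9 mm below the rim, on either side of the flap. The lid is hinged on the -y wall, the flap near the -x wall.
- lid (a joint): Angle (rad) of the walnut lid about its hinge along the box's x axis, on the -y wall: 0 = flat shut on the rim, 1.57 = upright, starts leaning back past upright (1.75 to 2.0, stop at 2.05). The friction hinge keeps it wherever it is left; about 2 to 3 N at the edge moves it.
- lid_hinge (a point): The lid is a plain board 246 mm (box x) by 176 mm (hinge to free edge), 12 mm thick. Outside face: walnut with pale inlay, it faces up when shut and towards the box's -y when open; inside face: red lining. Middle of the lid's hinged edge, half-way through its thickness (6 mm above the box rim when shut).
- lid_edge (a point): Middle of the lid's free edge, half-way through its thickness, 176 mm from lid_hinge. The point's z axis is the normal of the outside face.
- flap (a joint): Angle (rad) of the dust flap about its hinge along the box's y axis, near the -x wall: 0 = folded flat over the mechanism, 1.57 = upright; starts at 1.40 to 1.60. A friction hinge keeps it wherever it is left; about 1 N at the edge moves it.
- flap_hinge (a point): The flap is a pale wood board with brass trim, 90 mm wide (box y) by 130 mm (hinge to free edge), 6 mm thick; its top lies 6 mm below the box rim when down. Outside face: pale wood, it faces up when down and towards the box's -x when upright; inside face: green lining. Middle of the flap's hinged edge, half-way through its thickness, 91 mm above the table, at x = -105 mm, y = 0 of the box.
- flap_edge (a point): Middle of the flap's free edge, half-way through its thickness, 130 mm from flap_hinge. The point's z axis is the normal of the outside face.
- lid_lining (a point): The lid's red inside lining, 216 by 146 mm, point at its centre. Not to be touched.
- flap_lining (a point): The flap's green inside lining, 105 by 70 mm, point at its centre. Not to be touched.
- pinion_mid (a point): Loose brass pinion wheel lying flat, 53 mm across, 26 mm high; point on its axis 9 mm up. Leave alone.
- spacer_mid (a point): Loose boxwood spacer block 50 x 30 x 25 mm; point at its centre. Leave alone.
- gauge_mid (a point): Loose steel depthing gauge, two parallel bars with brass spindles, 130 x 50 x 36 mm; point at its middle, 15 mm up. Leave alone.
- vase_mid (a point): Loose white porcelain bud vase, 60 mm across, 98 mm tall; point on its axis half-way up. Leave alone.
- oil_pot_mid (a point): Loose amber oil pot with brass cap, 38 mm across, 45 mm tall; point on its axis half-way up. Leave alone.
- brush_mid (a point): Loose small brush lying flat, 120 mm long, 12 mm high; point at the end of its handle next to the ferrule, 6 mm up. Leave alone.

How it is judged:
By the outcome, as a careful person would: the job done as asked, in the order asked, and still so for the second after the job is handed in, with the robot touching nothing.
It also fails if it takes over 58 s, if anything falls off the work surface, if the arm or the gripper's body presses on something with over 40 N, if the wrist force passes 120 N, or if a joint passes its speed limit or range.

## Working session

There is one attempt and no reset: what is moved stays moved. The work goes in short steps, Python scripts to look and compute and a shell command to move; the robot and the scene stay as the last step left them, time stands still between calls to the robot, and variables do not carry over. Pictures are saved under pics/ and viewed, and the job is handed in when it is done.

```bash
mkdir -p pics; ls
python3 - <<'E'
from workcell import robot
import cv2
s=robot.state(); print(s['t'],s['position'],s['ee_rot'],s['finger_gap'],robot.grip_depth)
for n in("scene","top"):
    p=robot.get_image(n); cv2.imwrite(f"pics/{n}0.png",p["pixels"][:,:,::-1]); print(n,p['fx'],p['k1'],p['R'],p['t'])
    import numpy as np
    R=np.array(p['R']);t=np.array(p['t'])
    for q in("music_box","lid","flap","lid_edge","flap_edge","lid_hinge","flap_hinge","lid_lining","flap_lining","vase_mid","oil_pot_mid","gauge_mid","spacer_mid","pinion_mid","brush_mid"):
        r=robot.recognise(p,q)
        print(q,[(np.round(R.T@(np.array(d['point'])-t),3).tolist(),round(d['conf'],2)) for d in r[:2]])
print(robot.state()['t'])
E
```

```text
pics
0.0 [0.26354854 0.59356222 0.21369198] [-1.79904645e+02  6.00800253e-03  1.56060843e+02] 0.09177451329729251 0.0187
scene 534.6312982702946 -0.09524878921041015 [[-0.58627897  0.81010013  0.00383917]
 [ 0.51275519  0.37474759 -0.77242887]
 [-0.62718345 -0.45089025 -0.63508968]] [ 0.29024466 -0.23646573  1.41983098]
music_box [([0.623, 0.012, 0.102], 0.91)]
lid [([0.657, -0.027, 0.203], 0.82)]
flap [([0.501, 0.018, 0.16], 0.62), ([0.617, 0.246, 0.007], 0.43)]
lid_edge [([0.657, -0.036, 0.202], 0.55)]
flap_edge [([0.494, 0.02, 0.16], 0.71)]
lid_hinge [([0.654, -0.031, 0.204], 0.58)]
flap_hinge [([0.501, 0.019, 0.159], 0.77)]
lid_lining [([0.659, -0.031, 0.197], 0.89)]
flap_lining [([0.502, 0.022, 0.16], 0.77)]
vase_mid [([0.729, 0.208, 0.059], 0.64), ([0.499, 0.018, 0.155], 0.47)]
oil_pot_mid [([0.525, 0.19, 0.034], 0.72)]
gauge_mid [([0.797, 0.082, 0.014], 0.58), ([0.657, -0.035, 0.202], 0.33)]
spacer_mid []
pinion_mid [([0.62, 0.247, 0.005], 0.56), ([0.658, -0.029, 0.204], 0.26)]
brush_mid [([0.71, -0.183, 0.007], 0.73)]
top 439.06576095692265 -0.12438500052348318 [[ 1.75229924e
[... 191 characters left out ...]
02, 0.002, 0.101], 0.57)]
lid [([0.617, -0.05, 0.218], 0.58)]
flap [([0.495, 0.016, 0.178], 0.79)]
lid_edge [([0.623, -0.045, 0.217], 0.69)]
flap_edge [([0.498, 0.017, 0.181], 0.71)]
lid_hinge [([0.621, -0.05, 0.217], 0.95), ([0.612, 0.243, 0.01], 0.69)]
flap_hinge [([0.5, 0.018, 0.18], 0.8)]
lid_lining [([0.616, -0.05, 0.218], 0.76), ([0.514, 0.189, 0.046], 0.63)]
flap_lining [([0.497, 0.021, 0.182], 0.84)]
vase_mid [([0.709, 0.192, 0.066], 0.94)]
oil_pot_mid [([0.513, 0.187, 0.046], 0.8)]
gauge_mid [([0.79, 0.085, 0.028], 0.78)]
spacer_mid [([0.556, -0.198, 0.024], 0.68), ([0.494, 0.019, 0.186], 0.67)]
pinion_mid [([0.611, 0.246, 0.012], 0.9)]
brush_mid [([0.705, -0.183, 0.009], 0.54)]
1.6
```

View pics/scene0.png

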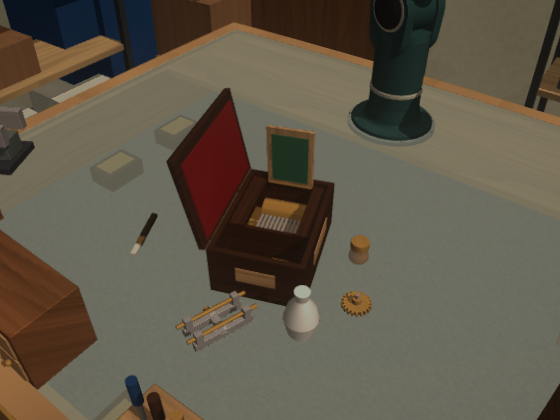

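View pics/top0.png

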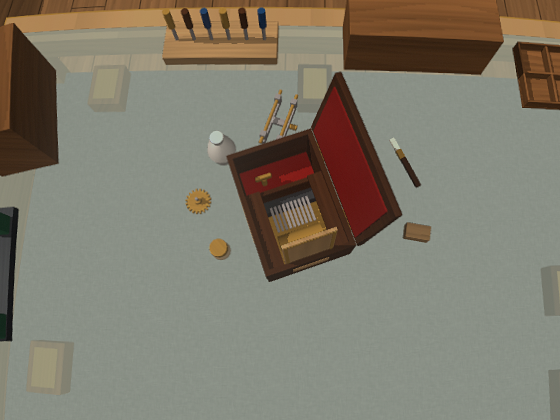

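Scene view: box with red lid leaning back to the left, green flap upright at (290,157). The top view shows the rim corners near (229,156), (269,279), (356,247) and (312,132). I'll zoom in to get more exact corners.

Run:
```python
import cv2
a=cv2.imread('pics/scene0.png')[85:305,165:345]; b=cv2.imread('pics/top0.png')[65:290,215:415]
g=lambda x:cv2.convertScaleAbs(cv2.resize(x,None,fx=2.6,fy=2.6,interpolation=cv2.INTER_CUBIC),alpha=1.8,beta=20)
cv2.imwrite('pics/sz.png',g(a));cv2.imwrite('pics/tz.png',g(b))
```

```text
(no output)
```

View pics/sz.png

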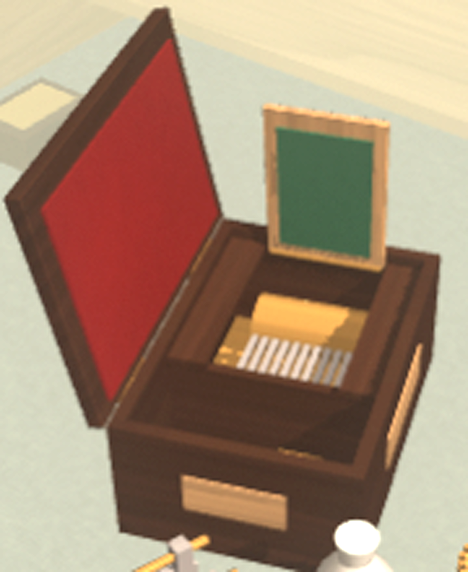

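View pics/tz.png

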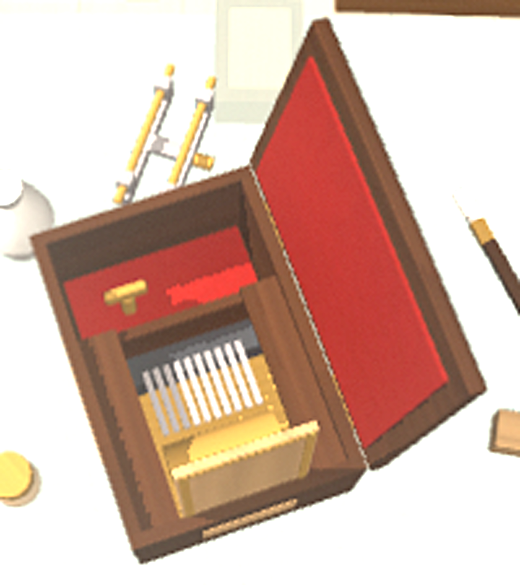

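```bash
cat > h.py <<'E'
import numpy as np
from scipy.optimize import least_squares
def proj(p,X):
    X=np.atleast_2d(X);c=X@np.array(p['R']).T+np.array(p['t']);u=c[:,:2]/c[:,2:]
    u=u*(1+p['k1']*(u**2).sum(1,keepdims=True));return u*[p['fx'],p['fy']]+[p['cx'],p['cy']]
def w(P,b):
    c,s=np.cos(P[2]),np.sin(P[2]);b=np.atleast_2d(b)
    return np.c_[P[0]+c*b[:,0]-s*b[:,1],P[1]+s*b[:,0]+c*b[:,1],b[:,2]]
def lidp(th,x,r,n): # n=offset along outside normal from mid
    return [x,-.088+r*np.cos(th)-n*np.sin(th),.106+r*np.sin(th)+n*np.cos(th)]
def flp(th,y,r,n):
    return [-.105+r*np.cos(th)-n*np.sin(th),y,.091+r*np.sin(th)+n*np.cos(th)]
E
python3 - <<'E'
from h import *
from workcell import robot
T=robot.get_image("top");S=robot.get_image("scene")
tz=lambda u,v:(u/2.6+215,v/2.6+65); sz=lambda u,v:(u/2.6+165,v/2.6+85)
def pts(P):
    l,f=P[3:]
    t=w(P,[[.12,.085,.1],[-.12,.085,.1],[-.12,-.085,.1],[.12,-.085,.1],lidp(l,.123,.176,.006),lidp(l,-.123,.176,.006),flp(f,.045,.13,0),flp(f,-.045,.13,0)])
    s=w(P,[[-.12,.085,.1],[.12,.085,.1],[.12,-.085,.1],[.12,-.085,0],lidp(l,-.123,.176,.006),lidp(l,.123,.176,.006),flp(f,-.045,.13,0),flp(f,.045,.13,0)])
    return np.r_[proj(T,t),proj(S,s)]
O=np.array([tz(33,238),tz(137,550),tz(364,470),tz(250,170),tz(325,18),tz(485,385),tz(177,472),tz(317,427),
 sz(438,255),sz(368,478),sz(112,430),sz(122,530),sz(165,10),sz(8,198),sz(264,105),sz(388,123)])
r=least_squares(lambda P:(pts(P)-O).ravel(),[.6,.0,.3,1.85,1.5],loss='soft_l1')
P=r.x;print(P,np.degrees(P[2:]));print(np.round(pts(P)-O,1).tolist())
np.save('P.npy',P)
print(w(P,[flp(P[4],0,.13,0),flp(0,0,.13,0),lidp(P[3],0,.176,0),lidp(P[3],-.123,.176,0),lidp(P[3],.123,.176,0),lidp(0,0,.176,0)]).round(3))
for n,p in(("t",T),("s",S)): print(n,{q:(lambda m:len(m) and (round(m[0]['conf'],2),int(m[0]['mask'].sum())))(robot.trace(p,q)) for q in("lid","flap","music_box")})
E
```

```text
[0.59203463 0.0550314  0.35859767 1.76654422 1.52629335] [ 20.54613275 101.21552826  87.45016735]
[[-2.7, -0.1], [-2.3, 0.9], [1.0, -0.4], [-1.3, -1.8], [-1.4, -2.6], [0.2, 1.6], [-2.4, 0.4], [-0.0, -1.9], [1.0, -1.1], [-0.7, -0.3], [-1.7, -1.7], [-0.6, 0.2], [-2.9, -5.0], [-0.1, -4.0], [-0.5, -1.9], [0.4, -1.8]]
[[ 0.499  0.02   0.221]
 [ 0.615  0.064  0.091]
 [ 0.635 -0.059  0.279]
 [ 0.52  -0.103  0.279]
 [ 0.75  -0.016  0.279]
 [ 0.561  0.137  0.106]]
t {'lid': 0, 'flap': (0.82, 1062), 'music_box': (0.83, 20067)}
s {'lid': (0.68, 7136), 'flap': (0.96, 2582), 'music_box': (0.74, 22244)}
```

Run:
```python
from h import *
import cv2
from workcell import robot
T=robot.get_image("top");S=robot.get_image("scene")
tz=lambda u,v:(u/2.6+215,v/2.6+65); sz=lambda u,v:(u/2.6+165,v/2.6+85)
def pts(P,n=.006):
    l,f=P[3:5]
    t=w(P,[[.12,.085,.1],[-.12,.085,.1],[-.12,-.085,.1],[.12,-.085,.1],lidp(l,.123,.176,n),lidp(l,-.123,.176,n),flp(f,.045,.13,0),flp(f,-.045,.13,0)])
    s=w(P,[[-.12,.085,.1],[.12,.085,.1],[.12,-.085,.1],[.12,-.085,0],lidp(l,-.123,.176,n),lidp(l,.123,.176,n),flp(f,-.045,.13,0),flp(f,.045,.13,0)])
    return np.r_[proj(T,t)+P[5:7],proj(S,s)+P[7:9]]
O=np.array([tz(33,238),tz(137,550),tz(364,470),tz(250,170),tz(325,18),tz(485,385),tz(177,472),tz(317,427),
 sz(438,255),sz(368,478),sz(112,430),sz(122,530),sz(165,10),sz(8,198),sz(264,105),sz(388,123)])
r=least_squares(lambda P:np.r_[(pts(P)-O).ravel(),P[5:]*.7],[.6,.0,.3,1.85,1.5,0,0,0,0],loss='soft_l1')
P=r.x;print(P.round(3),np.degrees(P[2:5]));print(np.round(pts(P)-O,1).tolist())
np.save('P.npy',P[:5])
for nm,p,o in(("t",T,P[5:7]),("s",S,P[7:9])):
    im=p['pixels'][:,:,::-1].copy();im=cv2.resize(im,None,fx=4,fy=4,interpolation=cv2.INTER_CUBIC);im=cv2.convertScaleAbs(im,alpha=1.6)
    def poly(b,c):
        q=(proj(p,w(P,b))+o)*4+1.5;cv2.polylines(im,[q.astype(int).reshape(-1,1,2)],True,c,1)
    poly([[a*.12,b*.085,.1] for a,b in((1,1),(-1,1),(-1,-1),(1,-1))],(0,255,0))
    for n,c in((.006,(255,0,0)),(-.006,(255,255,0))): poly([lidp(P[3],x,r,n) for x,r in((.123,0),(.123,.176),(-.123,.176),(-.123,0))],c)
    for n,c in((.003,(0,0,255)),(-.003,(255,0,255))): poly([flp(P[4],x,r,n) for x,r in((.045,0),(.045,.13),(-.045,.13),(-.045,0))],c)
    x0,y0=(215,65) if nm=="t" else (165,85)
    cv2.imwrite(f'pics/ov_{nm}.png',cv2.resize(im[y0*4:(y0+225)*4,x0*4:(x0+200)*4],None,fx=.66,fy=.66,interpolation=cv2.INTER_AREA))
```

```text
[0.592 0.054 0.358 1.76  1.524 0.751 0.295 0.792 1.745] [ 20.51663239 100.85553022  87.32240516]
[[-1.4, 0.3], [-1.0, 1.3], [2.3, -0.0], [0.0, -1.4], [-0.6, -2.1], [0.9, 2.3], [-1.1, 0.6], [1.3, -1.7], [1.5, 0.4], [-0.5, 1.1], [-1.3, -0.3], [-0.2, 1.6], [-1.9, -3.5], [0.9, -2.6], [-0.1, -0.2], [0.7, -0.1]]
```

View pics/ov_t.png

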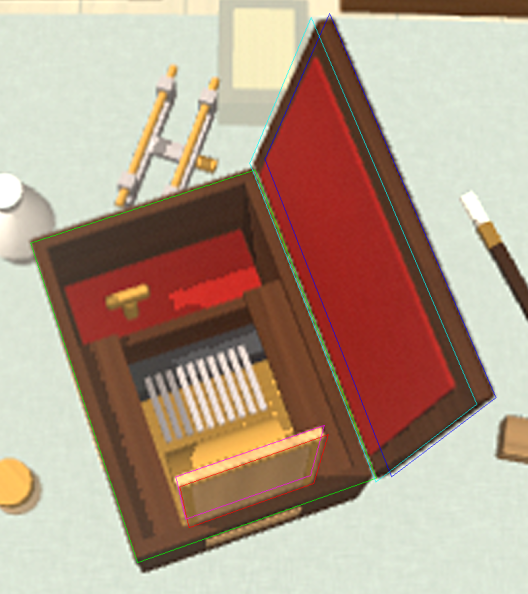

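View pics/ov_s.png

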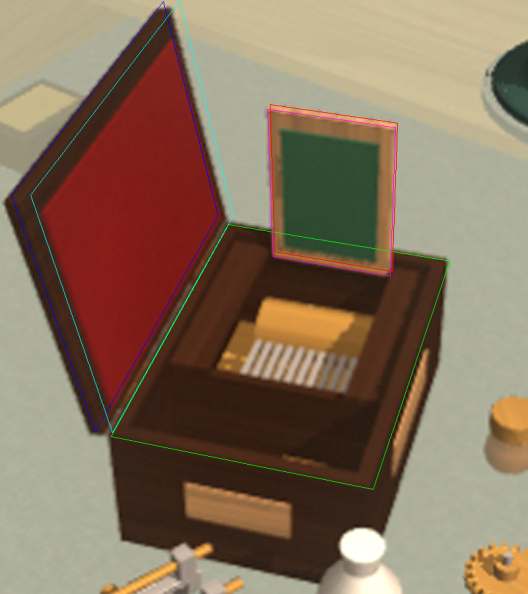

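```bash
cat > st.py <<'E'
from h import *
import sys
from workcell import robot
P=np.load('P.npy');s=robot.state()
d=np.array(s['position'])-[P[0],P[1],0];c,sn=np.cos(P[2]),np.sin(P[2])
b=np.array([c*d[0]+sn*d[1],-sn*d[0]+c*d[1],d[2]])
print('t',round(s['t'],2),'box mm',(b*1000).round(1),'yaw err',round(s['ee_rot'][2]-(90+np.degrees(P[2])),2),'F',np.round(s['force'],1),'gap',round(s['finger_gap'],4))
if len(sys.argv)>3:
    g=np.array([float(v) for v in sys.argv[1:4]])
    y=np.radians(s['ee_rot'][2]-np.degrees(P[2]));e=(g-b*1000)/50
    print('units tool',round(np.cos(y)*e[0]+np.sin(y)*e[1],2),round(np.sin(y)*e[0]-np.cos(y)*e[1],2),round(-e[2],2))
E
python3 -m jog '0 0 0 0.95;0 0 0 0.95;0 0 0 0.95;0 0 0 0.95;0 0 0 0.95;0 0 0 0.95;0 0 0 0' 1 20
python3 st.py -185 3 215
```

```text
t: 2.98
position: [0.2637, 0.5941, 0.2146]
ee_rot: [180.0, 0.0, 110.5]
force: [-0.3, 0.8, 0.4]
finger_gap: 0.0238
t 2.98 box mm [-118.1  620.9  214.6] yaw err 0.03 F [-0.3  0.8  0.4] gap 0.0238
units tool -12.36 -1.34 -0.01
```

```bash
python3 -m jog '-0.9 -0.13 0 0;-0.9 -0.13 0 0;-0.9 -0.13 0 0;-0.9 -0.13 0 0;-0.9 -0.13 0 0;-0.9 -0.13 0 0;-0.9 -0.13 0 0;-0.9 -0.13 0 0;-0.9 -0.13 0 0;-0.9 -0.13 0 0'
python3 -m jog '-0.8 0 0 0;-0.8 0 0 0;-0.8 0 0 0;-0.8 0 0 0;-0.1 0 0 0;0 0 0 0'
python3 st.py -185 3 206
python3 - <<'E'
from workcell import robot
import cv2,numpy as np
a=[cv2.resize(robot.get_image(n)["pixels"][30:310,130:430,::-1],None,fx=1.3,fy=1.3) for n in("scene","top")]
cv2.imwrite("pics/a1.png",np.hstack(a))
E
```

```text
t: 4.22
position: [0.3605, 0.1484, 0.215]
ee_rot: [179.9, -0.0, 110.6]
force: [1.0, -0.1, -0.4]
finger_gap: 0.0006
t: 4.97
position: [0.4177, -0.0046, 0.2146]
ee_rot: [-180.0, -0.0, 110.5]
force: [-0.6, 0.0, -0.2]
finger_gap: 0.0002
t 4.97 box mm [-183.7    6.2  214.6] yaw err 0.0 F [-0.6  0.  -0.2] gap 0.0002
units tool -0.06 -0.03 0.17
```

View pics/a1.png

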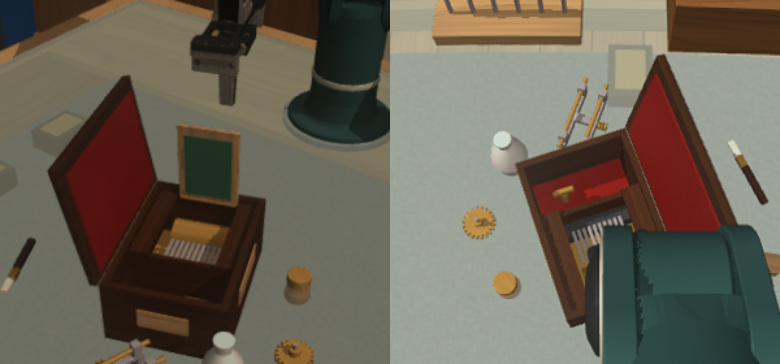

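Picture: the shut fingers stand behind the flap (scene gripper at about (230,90) in the montage), clear of everything. Now the arc.

```bash
python3 -m jog '-0.06 0.3 0.17 0;0 0.3 0 0;0 0.3 0 0;0 0.1 0 0;0 0.1 0 0;0 0.1 0 0;0 0 0 0'
python3 st.py -121 3 206
```

```text
t: 5.95
position: [0.4752, 0.0133, 0.2061]
ee_rot: [180.0, 0.0, 110.5]
force: [-0.5, -0.7, 0.1]
finger_gap: 0.0004
t 5.95 box mm [-123.6    2.8  206.1] yaw err -0.06 F [-0.5 -0.7  0.1] gap 0.0004
units tool 0.01 0.05 0.0
```

```bash
python3 -m jog '0 0.18 0.04 0;0 0.18 0.04 0;0 0.18 0.04 0;0 0.18 0.04 0;0 0.18 0.08 0;0 0.18 0.08 0;0 0.16 0.1 0;0 0.16 0.11 0;0 0.15 0.13 0;0 0.15 0.14 0'
python3 st.py -27 3 150;python3 - <<'E'
from workcell import robot
import cv2,numpy as np
cv2.imwrite("pics/a2.png",cv2.resize(robot.get_image("scene")["pixels"][30:310,130:430,::-1],None,fx=2,fy=2))
E
```

```text
t: 7.2
position: [0.5552, 0.0432, 0.1656]
ee_rot: [180.0, 0.0, 110.5]
force: [-0.0, 0.5, 0.9]
finger_gap: 0.0005
t 7.2 box mm [-38.2   2.7 165.6] yaw err -0.06 F [-0.   0.5  0.9] gap 0.0005
units tool 0.01 0.22 0.31
```

View pics/a2.png

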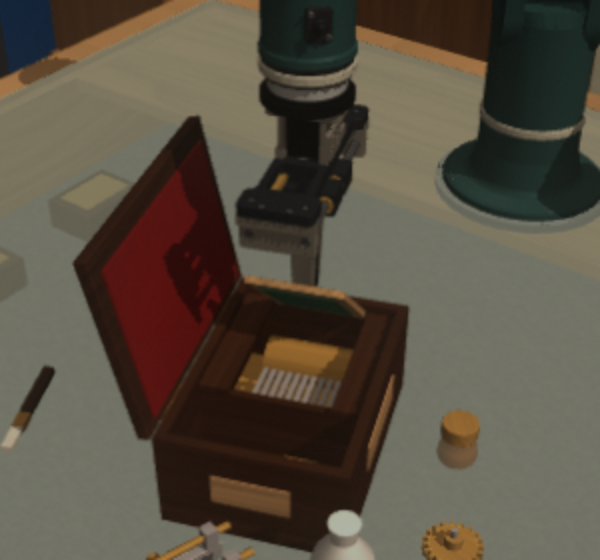

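The flap is tilting down over the mechanism (about 40°), and the fingers are on its outer face only. Continuing.

```bash
python3 -m jog '0 0.11 0.16 0;0 0.11 0.16 0;0 0.09 0.17 0;0 0.09 0.17 0;0 0.06 0.19 0;0 0.06 0.19 0;0 0.02 0.16 0;0 0.02 0.16 0;0 0 0 0'
python3 st.py -10 3 94
```

```text
t: 8.38
position: [0.5804, 0.0527, 0.0973]
ee_rot: [-179.9, -0.0, 110.5]
force: [0.2, -0.5, 0.6]
finger_gap: 0.0004
t 8.38 box mm [-11.3   2.8  97.3] yaw err -0.06 F [ 0.2 -0.5  0.6] gap 0.0004
units tool 0.0 0.03 0.07
```

```bash
python3 -m jog '0 0 0.04 0;0 0 0.04 0;0 0 0 0'; python3 -m jog '0 0 0.03 0;0 0 0 0'; python3 -m jog '0 0 0.03 0;0 0 0 0'
python3 st.py
```

```text
t: 8.75
position: [0.5811, 0.0527, 0.0944]
ee_rot: [180.0, 0.0, 110.5]
force: [-0.8, 0.7, 1.7]
finger_gap: 0.0004
t: 9.0
position: [0.5812, 0.0527, 0.0942]
ee_rot: [180.0, -0.0, 110.4]
force: [-4.3, 0.0, 12.5]
finger_gap: 0.0006
t: 9.25
position: [0.5812, 0.0527, 0.094]
ee_rot: [179.9, -0.1, 110.4]
force: [-7.5, -0.8, 22.6]
finger_gap: 0.0004
t 9.25 box mm [-10.5   2.5  94. ] yaw err -0.07 F [-7.5 -0.8 22.6] gap 0.0004
```

Hard stop at 94 mm, which matches the flap's top when down. Rising, then checking.

```bash
python3 -m jog '0 0 -0.2 0;0 0 -0.6 0;0 0 -0.9 0;0 0 -0.9 0;0 0 -0.9 0;0 0 -0.9 0;0 0 -0.5 0;0 0 0 0'
python3 st.py 0 -200 335;python3 - <<'E'
from workcell import robot
import cv2,numpy as np
a=[cv2.resize(robot.get_image(n)["pixels"][30:310,130:430,::-1],None,fx=1.3,fy=1.3) for n in("scene","top")]
cv2.imwrite("pics/a3.png",np.hstack(a))
E
```

```text
t: 10.25
position: [0.5818, 0.0528, 0.3379]
ee_rot: [179.8, 0.0, 110.5]
force: [-0.8, 0.3, -1.3]
finger_gap: 0.0
t 10.25 box mm [ -9.9   2.4 337.9] yaw err -0.05 F [-0.8  0.3 -1.3] gap 0.0
units tool -4.05 0.2 0.06
```

View pics/a3.png

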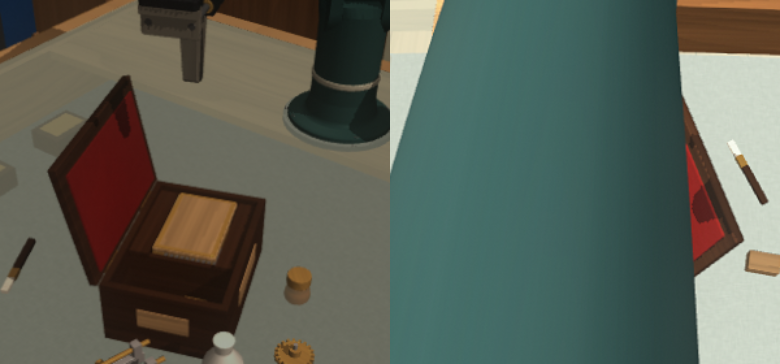

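The flap lies flat over the mechanism (pale board at about (197,228) in the left half of the montage). Crossing over the lid at 338 mm.

```bash
python3 -m jog '-0.4 0.1 0 0;-0.75 0.1 0 0;-0.75 0 0 0;-0.75 0 0 0;-0.75 0 0 0;-0.6 0 0 0;0 0 0 0'
python3 st.py 0 -195 235;python3 - <<'E'
from workcell import robot
import cv2,numpy as np
a=[cv2.resize(robot.get_image(n)["pixels"][30:310,130:430,::-1],None,fx=1.3,fy=1.3) for n in("scene","top")]
cv2.imwrite("pics/a4.png",np.hstack(a))
E
```

```text
t: 11.22
position: [0.6593, -0.1341, 0.3337]
ee_rot: [-179.8, 0.0, 110.2]
force: [0.2, -0.2, 0.5]
finger_gap: 0.0001
t 11.22 box mm [  -2.8 -199.8  333.7] yaw err -0.33 F [ 0.2 -0.2  0.5] gap 0.0001
units tool 0.1 0.06 1.97
```

View pics/a4.png

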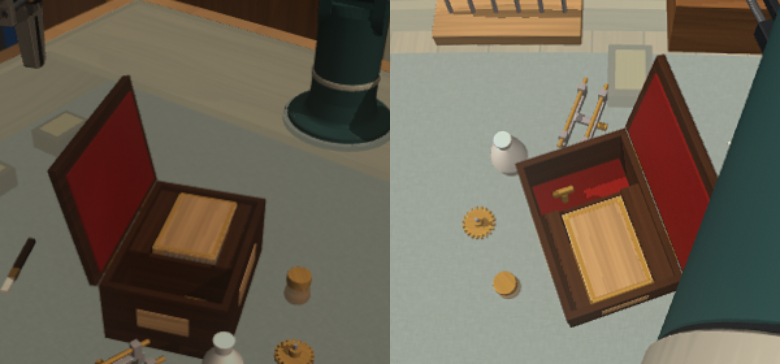

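```bash
python3 -m jog '0 0 0.5 0;0 0 0.8 0;0 0 0.65 0;0.3 0 0 0;0.3 0 0 0;0.1 0 0 0;0 0 0 0'
python3 st.py 0 -145 235;python3 - <<'E'
from workcell import robot
import cv2,numpy as np
a=[cv2.resize(robot.get_image(n)["pixels"][30:310,130:430,::-1],None,fx=1.3,fy=1.3) for n in("scene","top")]
cv2.imwrite("pics/a5.png",np.hstack(a))
E
```

```text
t: 12.2
position: [0.6485, -0.0974, 0.24]
ee_rot: [179.9, 0.0, 110.5]
force: [-0.9, 0.4, -0.1]
finger_gap: 0.0006
t 12.2 box mm [  -0.  -161.6  240. ] yaw err 0.03 F [-0.9  0.4 -0.1] gap 0.0006
units tool 0.33 0.0 0.1
```

View pics/a5.png

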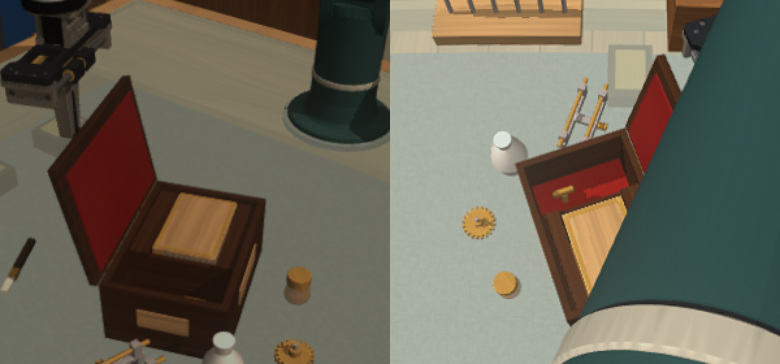

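Fingers are behind the lid's outside face, clear of it. Pushing it to upright.

```bash
python3 -m jog '0.1 0 0 0;0.1 0 0 0;0.1 0 0 0;0.1 0 0 0;0.1 0 0 0;0.1 0 0 0;0.1 0 0 0;0.1 0 0 0;0.1 0 0 0;0.1 0 0 0'
python3 st.py 0 -104 240
python3 - <<'E'
from workcell import robot
import cv2,numpy as np
a=[cv2.resize(robot.get_image(n)["pixels"][30:310,130:430,::-1],None,fx=1.3,fy=1.3) for n in("scene","top")]
cv2.imwrite("pics/a6.png",np.hstack(a))
E
```

```text
t: 13.55
position: [0.6304, -0.051, 0.2386]
ee_rot: [-180.0, -0.0, 110.5]
force: [1.2, -2.4, 1.0]
finger_gap: 0.0004
t 13.55 box mm [  -0.8 -111.9  238.6] yaw err -0.05 F [ 1.2 -2.4  1. ] gap 0.0004
units tool 0.16 0.02 -0.03
```

View pics/a6.png

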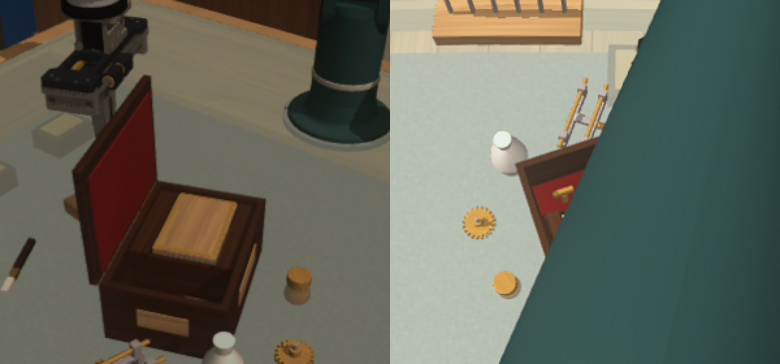

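Contact force is about 2.7 N and the lid is near upright (edge-on at about (150,80)–(90,275)). Following the arc.

```bash
python3 -m jog '0.13 0 -0.01 0;0.13 0 -0.01 0;0.13 0 -0.01 0;0.13 0 -0.01 0;0.13 0 -0.01 0;0.12 0 0.02 0;0.12 0 0.02 0;0.12 0 0.02 0;0.12 0 0.02 0;0 0 0 0'
python3 st.py 0 -33 230
python3 - <<'E'
from workcell import robot
import cv2,numpy as np
a=[cv2.resize(robot.get_image(n)["pixels"][30:310,130:430,::-1],None,fx=1.3,fy=1.3) for n in("scene","top")]
cv2.imwrite("pics/a7.png",np.hstack(a))
E
```

```text
t: 14.9
position: [0.6105, 0.0026, 0.2369]
ee_rot: [-180.0, -0.1, 110.5]
force: [0.9, 0.2, -0.2]
finger_gap: 0.0006
t 14.9 box mm [ -0.6 -54.7 236.9] yaw err 0.0 F [ 0.9  0.2 -0.2] gap 0.0006
units tool 0.43 0.01 0.14
```

View pics/a7.png

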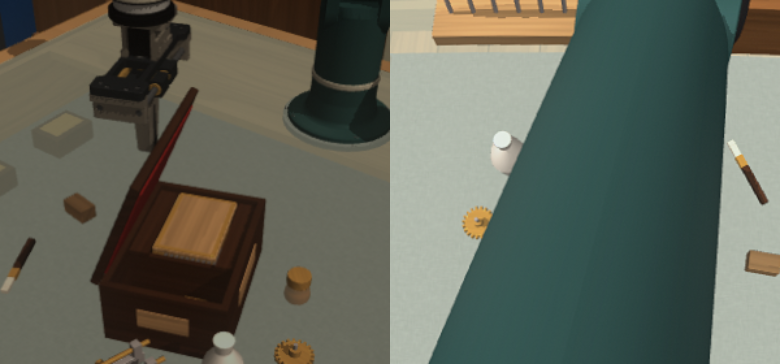

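```bash
python3 -m jog '0.14 0 0.05 0;0.14 0 0.05 0;0.14 0 0.05 0;0.14 0 0.09 0;0.14 0 0.09 0;0.14 0 0.09 0;0.09 0 0.08 0;0.09 0 0.08 0;0.09 0 0.08 0;0.09 0 0.08 0'
python3 st.py 0 5 200;python3 - <<'E'
from workcell import robot
import cv2,numpy as np
cv2.imwrite("pics/a8.png",cv2.resize(robot.get_image("scene")["pixels"][30:310,130:430,::-1],None,fx=1.6,fy=1.6))
E
```

```text
t: 16.25
position: [0.5897, 0.0579, 0.1998]
ee_rot: [180.0, 0.0, 110.5]
force: [0.8, -0.9, 1.1]
finger_gap: 0.0007
t 16.25 box mm [ -0.7   4.4 199.8] yaw err -0.07 F [ 0.8 -0.9  1.1] gap 0.0007
units tool 0.01 0.01 -0.0
```

View pics/a8.png

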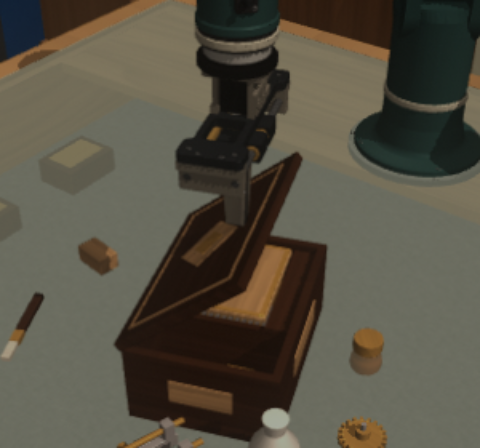

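The lid is at about 40°, pushed by the tips on the walnut face. Continuing slowly.

```bash
python3 -m jog '0.08 0 0.09 0;0.08 0 0.09 0;0.08 0 0.1 0;0.08 0 0.1 0;0.06 0 0.11 0;0.06 0 0.11 0;0.05 0 0.11 0;0.05 0 0.11 0'
python3 -m jog '0.04 0 0.1 0;0.04 0 0.1 0;0.04 0 0.1 0;0.03 0 0.1 0;0.02 0 0.08 0;0.02 0 0.08 0;0.01 0 0.08 0;0.01 0 0.08 0;0 0 0.06 0;0 0 0 0'
python3 st.py 0 42 112;python3 - <<'E'
from workcell import robot
import cv2,numpy as np
cv2.imwrite("pics/a9.png",cv2.resize(robot.get_image("scene")["pixels"][30:310,130:430,::-1],None,fx=1.6,fy=1.6))
E
```

```text
t: 17.3
position: [0.5802, 0.0832, 0.1587]
ee_rot: [-180.0, -0.0, 110.5]
force: [-0.1, 0.1, 2.0]
finger_gap: 0.0007
t: 18.55
position: [0.5765, 0.0926, 0.1198]
ee_rot: [-180.0, 0.0, 110.5]
force: [0.2, -0.8, -0.7]
finger_gap: 0.0004
t 18.55 box mm [ -0.9  41.5 119.8] yaw err -0.06 F [ 0.2 -0.8 -0.7] gap 0.0004
units tool 0.01 0.02 0.16
```

View pics/a9.png

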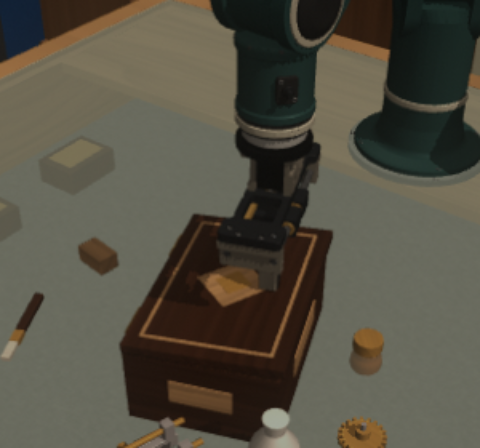

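Almost shut, with the tips about 8 mm above the closed height. I'll press the last bit gently.

```bash
python3 -m jog '0 0 0.04 0;0 0 0.04 0;0 0 0.03 0;0 0 0.03 0;0 0 0.02 0;0 0 0 0'
python3 st.py; python3 -m jog '0 0 0.03 0;0 0 0 0';  python3 -m jog '0 0 0.03 0;0 0 0 0'; python3 -m jog '0 0 0.03 0;0 0 0 0'
```

```text
t: 19.35
position: [0.5767, 0.093, 0.1124]
ee_rot: [180.0, -0.0, 110.5]
force: [-1.7, 0.6, 4.2]
finger_gap: 0.0
t 19.35 box mm [ -0.6  41.8 112.4] yaw err -0.05 F [-1.7  0.6  4.2] gap 0.0
t: 19.6
position: [0.5768, 0.093, 0.1123]
ee_rot: [180.0, -0.1, 110.5]
force: [-6.3, 0.6, 14.8]
finger_gap: 0.0006
t: 19.85
position: [0.5768, 0.093, 0.1122]
ee_rot: [180.0, -0.1, 110.5]
force: [-9.4, 0.0, 26.0]
finger_gap: 0.0007
t: 20.1
position: [0.5769, 0.093, 0.112]
ee_rot: [180.0, -0.2, 110.4]
force: [-13.4, 0.2, 37.1]
finger_gap: 0.0004
```

Hard stop at 112 mm, the shut height. Lifting straight up and moving aside to check.

```bash
python3 -m jog '0 0 -0.1 0;0 0 -0.3 0;0 0 -0.8 0;0 0 -0.9 0;0 0 -0.9 0;0.5 -0.3 0 0;0.9 -0.3 0 0;0.9 -0.3 0 0;0.9 -0.3 0 0;0.9 -0.3 0 0'
python3 -m jog '0.9 -0.1 0 0;0.9 0 0 0;0.9 0 0 0;0.9 0 0 0;0.4 0 0 0;0 0 0 0;0 0 0 0'
python3 - <<'E'
from h import *
from workcell import robot
import cv2
P=np.load('P.npy');a=[]
for n in("scene","top"):
    p=robot.get_image(n);im=cv2.resize(p["pixels"][:,:,::-1],None,fx=4,fy=4,interpolation=cv2.INTER_CUBIC);im=cv2.convertScaleAbs(im,alpha=1.5)
    o=np.array([.8,1.7] if n=="scene" else [.75,.3])
    q=(proj(p,w(P,[lidp(0,x,r,.006) for x,r in((.123,0),(.123,.176),(-.123,.176),(-.123,0))]))+o)*4+1.5
    cv2.polylines(im,[q.astype(int).reshape(-1,1,2)],True,(0,255,0),1)
    a.append(cv2.resize(im[60*4:330*4,150*4:420*4],(395,395),interpolation=cv2.INTER_AREA))
    R=np.array(p['R']);t=np.array(p['t'])
    for k in("vase_mid","oil_pot_mid","gauge_mid","spacer_mid","pinion_mid","brush_mid","lid_lining"):
        print(n,k,[(np.round(R.T@(np.array(d['point'])-t),3).tolist(),round(d['conf'],2)) for d in robot.recognise(p,k)[:1]])
cv2.imwrite("pics/f.png",np.hstack(a));print(robot.state()['t'],robot.state()['position'],robot.state()['force'])
E
```

```text
t: 21.35
position: [0.4339, 0.2595, 0.2579]
ee_rot: [180.0, 0.0, 110.4]
force: [0.5, 0.2, 0.2]
finger_gap: 0.0007
t: 22.22
position: [0.3615, 0.4424, 0.2577]
ee_rot: [180.0, 0.1, 110.3]
force: [-0.2, -0.6, -0.1]
finger_gap: 0.0005
scene vase_mid [([0.733, 0.206, 0.058], 0.68)]
scene oil_pot_mid [([0.524, 0.194, 0.037], 0.65)]
scene gauge_mid [([0.796, 0.082, 0.014], 0.9)]
scene spacer_mid [([0.56, -0.201, 0.022], 0.55)]
scene pinion_mid [([0.619, 0.243, 0.008], 0.93)]
scene brush_mid [([0.707, -0.184, 0.009], 0.63)]
scene lid_lining [([0.612, 0.065, 0.11], 0.8)]
top vase_mid [([0.582, 0.055, 0.113], 0.69)]
top oil_pot_mid [([0.51, 0.189, 0.044], 0.89)]
top gauge_mid [([0.794, 0.084, 0.029], 0.93)]
top spacer_mid [([0.553, -0.199, 0.026], 0.69)]
top pinion_mid [([0.612, 0.245, 0.009], 0.68)]
top brush_mid [([0.706, -0.187, 0.006], 0.77)]
top lid_lining [([0.584, 0.055, 0.11], 0.65)]
23.025 [0.36015133 0.44434038 0.2575732 ] [ 1.34860544 -0.23368596  0.23377091]
```

View pics/f.png

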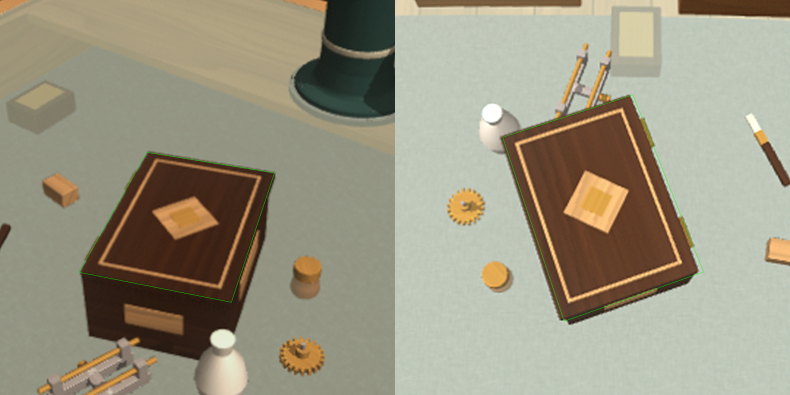

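The lid is flat on the rim: its outline matches the closed-lid prediction in both views. All the loose items are in place and the robot is clear.

```bash
python3 -c "
from workcell import robot
print(robot.finish_job())"
```

```text
the job is handed in; nothing more can be done
None
```

The music box is closed and handed in at about 23 s of the 58 s allowed; no verdict was reported.

**Flap:** I pushed it down first with the shut fingertips on its outside face. It came to a hard stop with the tips at 94 mm, its expected height when down.

**Lid:** I pushed it over slowly from behind, on its outside face. Past upright it leaned back, so that first contact was probably its outer edge. It stopped hard at 112 mm, its shut height. The final press peaked at about 40 N at the wrist, made with the fingertips only.

**Last checks:**
- **Lid shut:** its outline matched the closed-lid prediction in both camera views to a few pixels.
- **Loose things:** all six were found within about 4 mm of where they started, which is the networks' own accuracy.
- **Robot:** it stood clear, with about 1 N of sensor noise.

**Disagreements:** at the end the networks still reported a lid lining although none was visible. In the top view they also placed the vase on the lid. Both are false reports: the pictures show a shut walnut lid and the vase in its place.

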